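# Hang the clawed caddy on the slotted rack

### The job

Hang the metal caddy that has two claws on its back on the slotted rack: put both claws through the slots of the two uprights and press it down until it is fully home and the rack's spring catch has snapped out over it. Leave it hanging there, and leave the plain caddy without claws where it stands.

Things in the scene. Friction and masses are not known exactly. Their poses are not given: they have to be found in the camera images.
- claw_caddy: Caddy to hang (mm): metal tray 90 deep (x), 150 wide (y), 80 high. Origin: centre of underside, z up, +x to its back. Strap handle along x at y=0, 14 wide, z 62-78; pinch across y at x=0, z=70 (clear below). Back plate's rear face x=45. Rear claws at y=+-50, 12 wide: neck z 62-70, tongue hangs to tip at z=42, x=66; gap plate to tongue 8 at neck, 15 at tip. Mid cross bar z 8-16, to x=57. 0.25 kg
- rack: Dark steel rack, fixed (mm). Origin: on the board, midway between uprights, in their front plane; +x to its back. Uprights at y=+-50, 42 wide, 6 thick, 166 high; slot in each 26 wide, z 112-156. Hang: caddy square to rack, its origin at z=78 (70-86), claws straight back through slots until back plate is 0-6 off or touches uprights, then straight down. Home: caddy origin at (-45, 0, 50).
- catch (a joint): Spring catch of the rack, steel nose 28 mm wide midway between the uprights, z 69 to 88 mm, front slopes. Slides back (+x): 0 = out (at rest, and locked over the caddy's cross bar), at most 0.012 m; 6 N at 0, 150 N/m. It is pushed back by the cross bar on the caddy's last 20 mm down, needs 5 to 15 N push besides the weight, and snaps out over the bar in the last 4 mm.
- plain_caddy: The other caddy, to be left alone: same metal, narrower (90 deep x 110 wide x 63 mm high), low rims all round, a like strap handle, but no claws and no tall back. Origin: centre of its underside, z up.

How it is judged:
By the outcome, as a careful person would: the job done as asked, in the order asked, and still so for the second after the job is handed in, with the robot touching nothing.
It also fails if it takes over 43 s, if anything falls off the work surface, if the arm or the gripper's body presses on something with over 40 N, if the wrist force passes 120 N, or if a joint passes its speed limit or range.

### The arm

A 7-joint arm with a two-finger parallel gripper is mounted at the origin on a cart in front of the work surface, level with it; the furniture and walls round the work are solid. World frame = base frame: x ahead of the robot, y to its left, z up, the work surface at z = 0. Lengths are in m, angles in degrees, forces in N, time in s.
With the tool pointing down it reaches from about 0.4 to 0.9 m from the base axis. Payload 5.5 kg.
Tool frame: the origin (TCP) lies midway between the tips of the shut fingers; the grasp point (between the pads) lies 19 mm behind it (robot.grasp_offset is the distance from the TCP to the grasp point, in m); z points along the fingers, y is the line along which they close (so a half turn about z gives the same grasp; the last joint's range is limited). The gripper opens to 85 mm and grips with 20 to 120 N. Pads are 22 mm wide; open, the fingers measure 114 mm over their backs; the gripper's body (76 mm by 85 mm) begins 54 mm behind the grasp point. The pads swing forward as they close: fully open they stand 13 mm farther back than shut.
Start: joints at [84.924, 28.699, -24.465, 88.831, 12.651, 65.22, -12.049], TCP at [0.224, -0.61, 0.231] pointing down, gripper open.
Joint ranges: [-164.97, 164.97], [-17.58, 116.51], [-87.97, 89.64], [11.32, 138.91], [-80.73, 260.73], [10.89, 115.49], [-147.41, 147.41]. Speed limits (degrees/s): [147.25, 147.25, 180, 180, 180, 180, 180].

### API

Orientations are given as a 3x3 rotation matrix whose columns are the frame's x, y, z axes.
In Python, from rig import robot, read_camera, close_job gives the robot as it stands.
- The arm moves only by the tool move_arm, never from a script. Its arguments are lists of equal length, an entry for each row: "dp": the shift along the tool's x, y, z in m, a list of three; "turn": the turn, a rotation vector about the tool's x, y, z in rad, a list of three. In form: {"dp": [[tx, ty, tz], ...], "turn": [[ax, ay, az], ...]}. A call has 1 to 20 rows; each row is the pose to reach, as a shift and turn from the pose commanded when the call began, along the tool's axes at that moment; what a row does not reach only later rows make up. A row lasts 1/10 s, in which the tool goes at most 50 mm and 8.59 degrees, less where a joint would pass 70% of its speed; a pose out of reach is approached as far as the arm can. A call with a gripper value outside its range is refused whole. "claw" is the finger opening in m, from 0 to 0.0854, set as the call begins (left out, the last holds). The fingers move at their own pace and stop on an object; "squeeze" is the grip in N (left out, the last holds). Time passes only in rows, so rows that repeat a pose let the fingers close. It gives the time, the measured TCP pose, the force, the opening and the grip force at its end, in the units of the state.
- robot.get_state(): the state, without advancing time (a new reading comes with each control period).
- read_camera(name): name is "scene" or "top" or "wrist"; returns a dict with "img" (480x640x3 uint8, blue, green, red), "mtx" (3x3 intrinsics, pixels), "position" and "rotation" of the camera in the world. Camera axes: x right, y down, z forward; pixel columns grow to the right and rows downward; lengths in m; the calibration is good to about 2 mm. A picture is of the moment at which its call begins. There is no depth.
- close_job(): hands the job in; it is judged then, once.
The state is a dict: "t": time; "qpos": joint angles; "dq": joint speeds; "joint_efforts": joint torques, N m; "tcp_pos": TCP position; "tool_rot": TCP orientation; "ft_force": force on the tool from outside, world axes, zero at the start; "moment": the same for the moment, N m; "finger_gap": finger opening in m; "grip_force": force on a finger pad.
Only numpy, scipy, OpenCV 4.12 (cv2) and the standard library are available. Lean on these libraries where they do the work, as an engineer would, in place of code of your own. Each camera call takes 0.05 s, during which the arm holds its last target. There are 200 camera calls.

## Working session

There is one attempt and no reset: what is moved stays moved. The work goes in short steps, Python scripts to look and compute and a tool call to move; the robot and the scene stay as the last step left them, time stands still between calls to the robot, and variables do not carry over. Pictures are saved under pics/ and viewed, at most 10 in all, crops included, and the job is handed in when it is done.

Besides the shell and the picture viewer there is one more tool, called after "Emit:" in YAML: its name, and indented under it one key for each argument. move_arm: Moves the arm, as the interface text tells. Its arguments: {"type":"object","properties":{"dp":{"type":"array","items":{"type":"array","items":{"type":"number"}}},"turn":{"type":"array","items":{"type":"array","items":{"type":"number"}}},"claw":{"type":"number"},"squeeze":{"type":"number"}},"required":["dp","turn"]}

```bash
mkdir -p pics; cat > h.py <<'E'
from rig import robot, read_camera, close_job
import numpy as np, cv2
def snap(n,f):
    c=read_camera(n); cv2.imwrite(f'pics/{f}.png',c['img']); np.savez(f'{f}.npz',**c); return c
def ray(c,uv):
    d=np.array(c['rotation'])@np.linalg.inv(c['mtx'])@np.array([uv[0],uv[1],1.]); return np.array(c['position']),d/np.linalg.norm(d)
def onz(c,uv,z):
    p,d=ray(c,uv); return p+d*(z-p[2])/d[2]
def proj(c,P):
    q=np.array(c['rotation']).T@(np.array(P)-np.array(c['position'])); q=c['mtx']@q; return q[:2]/q[2]
def tri(c1,u1,c2,u2):
    p,d=ray(c1,u1);q,e=ray(c2,u2); s=np.linalg.lstsq(np.c_[d,-e],q-p,rcond=None)[0]
    a,b=p+d*s[0],q+e*s[1]; return (a+b)/2,np.linalg.norm(a-b)
E
python3 - <<'E'
from h import *
for n in ('scene','top'):
    c=snap(n,n+'1'); print(n,c['position'],np.round(c['rotation'],3).tolist(),c['mtx'].tolist())
s=robot.get_state(); print(s['tcp_pos'],np.round(s['tool_rot'],3).tolist(),s['t'],robot.grasp_offset)
E
```

```text
scene [0.0606901  0.43991896 0.62324212] [[-0.691, -0.424, 0.586], [-0.723, 0.396, -0.566], [0.008, -0.815, -0.58]] [[552.7161903471988, 0.0, 318.95684477022905], [0.0, 552.7161903471988, 243.36662054897485], [0.0, 0.0, 1.0]]
top [ 0.46973534 -0.07899797  0.94318397] [[-0.002, -0.987, 0.161], [-0.999, 0.007, 0.034], [-0.034, -0.16, -0.986]] [[471.16179452178466, 0.0, 319.31029785670285], [0.0, 471.16179452178466, 238.11816481432083], [0.0, 0.0, 1.0]]
[ 0.22371248 -0.60961706  0.23034393] [[0.939, 0.345, -0.001], [0.345, -0.939, 0.002], [0.0, -0.002, -1.0]] 0.1 0.0187
```

View pics/scene1.png

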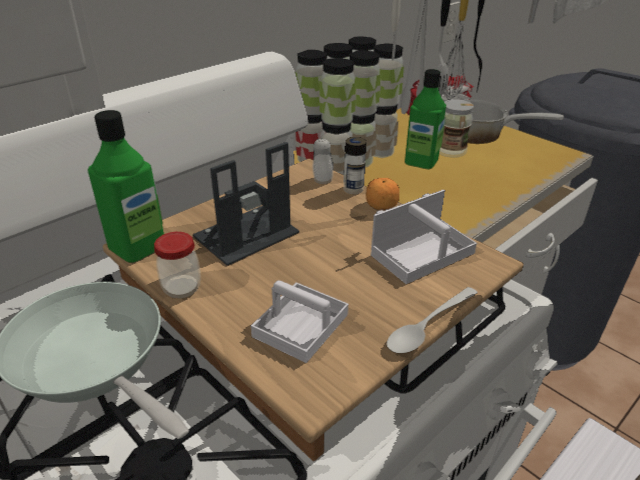

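View pics/top1.png

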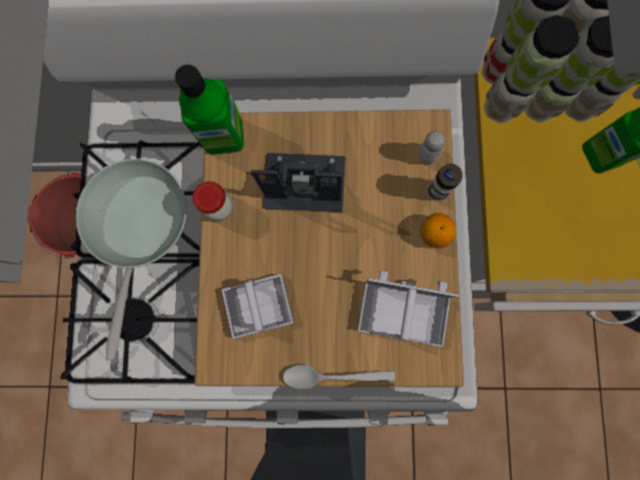

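Scene: rack with uprights near (240,200) scene and (305,185) top. The claw caddy is on the right, (405,312) top, with its tall back toward the rack side; the plain caddy is at (257,306) top. I'll enlarge both for corners.

```bash
python3 - <<'E'
import cv2,numpy as np
t=cv2.imread('pics/top1.png');s=cv2.imread('pics/scene1.png')
r=lambda i,x,y,w,h,k:cv2.resize(i[y:y+h,x:x+w],None,fx=k,fy=k,interpolation=cv2.INTER_CUBIC)
o=np.zeros((600,800,3),np.uint8)
o[:300,:400]=r(t,250,140,100,75,4); o[:300,400:]=r(t,355,268,100,75,4)   
o[300:,:400]=r(s,185,140,133,100,3)[:300,:399].shape and cv2.resize(s[140:265,185:352],(400,300),interpolation=cv2.INTER_CUBIC)
o[300:,400:]=cv2.resize(s[185:285,360:493],(400,300),interpolation=cv2.INTER_CUBIC)
cv2.imwrite('pics/crop.png',o)
E
```

```text
(no output)
```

View pics/crop.png

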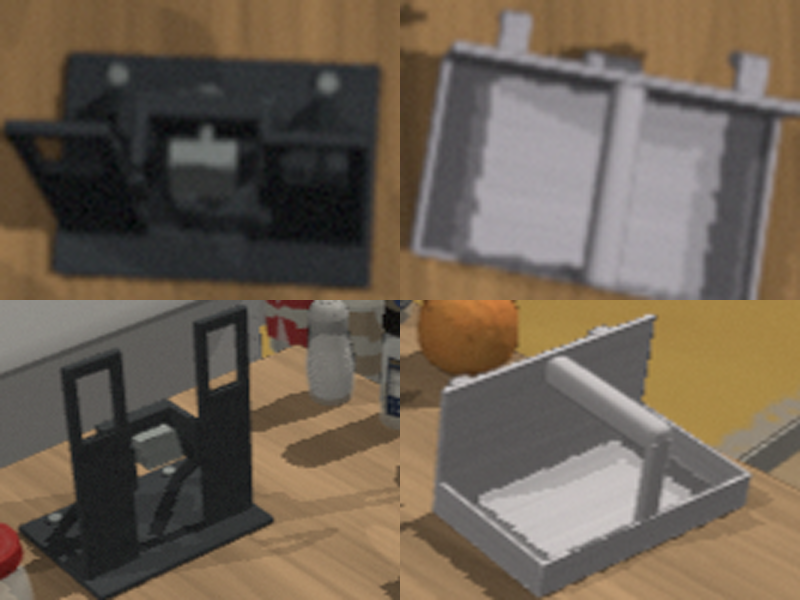

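```bash
python3 - <<'E'
from h import *
t=dict(np.load('top1.npz'));s=dict(np.load('scene1.npz'))
T=lambda a,b,x0,y0:(x0+a/4-.375,y0+b/4-.375)
k=167/400
S=lambda a,b,x0,y0,kk=k:(x0+(a+.5)*kk-.5,y0+(b-300+.5)*kk-.5)
print('base corners z~5mm')
for p in [(68,55),(380,65),(370,287),(52,273)]: print(np.round(onz(t,T(*p,250,140),.005),4))
print('upright tops, scene z=.166')
for p in [(65,370),(122,352),(195,323),(246,308)]: print(np.round(onz(s,S(*p,185,140),.166),4))
print('upright tops, top')
for p in [(5,122),(78,123),(270,140),(367,138)]: print(np.round(onz(t,T(*p,250,140),.166),4))
kk=133/400
print('caddy back plate top z=.08 scene, then top')
for p in [(442,388),(655,318)]: print(np.round(onz(s,S(p[0]-400,p[1],360,185,kk),.08),4))
for p in [(455,47),(800,107)]: print(np.round(onz(t,T(p[0]-400,p[1],355,268),.08),4))
print('handle top z=.078, scene ends; top ends')
for p in [(560,368),(655,435)]: print(np.round(onz(s,S(p[0]-400,p[1],360,185,kk),.075),4))
for p in [(628,85),(603,283)]: print(np.round(onz(t,T(p[0]-400,p[1],355,268),.078),4))
print('claws top z .07')
for p in [(516,12),(752,55)]: print(np.round(onz(t,T(p[0]-400,p[1],355,268),.07),4))
E
```

```text
base corners z~5mm
[0.8025 0.0628 0.005 ]
[ 0.7948 -0.0997  0.005 ]
[ 0.6772 -0.0934  0.005 ]
[0.686  0.0692 0.005 ]
upright tops, scene z=.166
[ 0.8142 -0.0247  0.166 ]
[ 0.809  -0.0725  0.166 ]
[ 0.8101 -0.1439  0.166 ]
[ 0.8036 -0.191   0.166 ]
upright tops, top
[0.7156 0.0652 0.166 ]
[0.7148 0.0337 0.166 ]
[ 0.7062 -0.0489  0.166 ]
[ 0.7066 -0.0903  0.166 ]
caddy back plate top z=.08 scene, then top
[ 0.6088 -0.228   0.08  ]
[ 0.5707 -0.3938  0.08  ]
[ 0.5333 -0.1389  0.08  ]
[ 0.5056 -0.2935  0.08  ]
handle top z=.078, scene ends; top ends
[ 0.5789 -0.306   0.075 ]
[ 0.4932 -0.2876  0.075 ]
[ 0.5158 -0.2171  0.078 ]
[ 0.4277 -0.2031  0.078 ]
claws top z .07
[ 0.55  -0.168  0.07 ]
[ 0.5298 -0.2753  0.07  ]
```

```bash
python3 - <<'E'
from h import *
t=dict(np.load('top1.npz'));s=dict(np.load('scene1.npz'))
T=lambda a,b,x0,y0:(x0+a/4-.375,y0+b/4-.375)
S=lambda a,b,x0,y0,kk:(x0+(a+.5)*kk-.5,y0+(b-300+.5)*kk-.5)
k=167/400;kk=133/400
R=lambda a,b:np.round(np.r_[tri(t,a,s,b)],4) if 0 else [np.round(v,4) for v in tri(t,a,s,b)]
print('rack TL,TR',R(T(5,122,250,140),S(65,370,185,140,k)),R(T(367,138,250,140),S(246,308,185,140,k)))
print('base FR,FL',R(T(370,287,250,140),S(273,520,185,140,k)),R(T(52,273,250,140),S(97,598,185,140,k)))
print('back plate',R(T(55,47,355,268),S(42,388,360,185,kk)),R(T(400,107,355,268),S(255,318,360,185,kk)))
print('handle front',R(T(203,283,355,268),S(255,435,360,185,kk)))
print('front tray corner L',R(T(15,255,355,268),S(145,572,360,185,kk)))
E
```

```text
rack TL,TR [array([0.6918, 0.0512, 0.2405]), np.float64(0.0007)] [array([ 0.6841, -0.0893,  0.2396]), np.float64(0.0002)]
base FR,FL [array([ 0.6617, -0.0918,  0.0776]), np.float64(0.0016)] [array([0.6699, 0.0585, 0.0798]), np.float64(0.0031)]
back plate [array([ 0.5286, -0.1326,  0.1583]), np.float64(0.0029)] [array([ 0.5008, -0.2758,  0.1559]), np.float64(0.0039)]
handle front [array([ 0.4332, -0.1915,  0.1488]), np.float64(0.0049)]
front tray corner L [array([ 0.4412, -0.1182,  0.0945]), np.float64(0.0014)]
```

```bash
python3 - <<'E'
from h import *
t=dict(np.load('top1.npz'));s=dict(np.load('scene1.npz'))
T=lambda a,b,x0,y0:(x0+a/4-.375,y0+b/4-.375)
b=.075
print('base')
for p in [(68,55),(380,65),(370,287),(52,273)]: print(np.round(onz(t,T(*p,250,140),b+.004),4))
print('tops')
for p in [(5,122),(78,123),(270,140),(367,138)]: print(np.round(onz(t,T(*p,250,140),b+.166),4))
print('plate')
for p in [(455,47),(800,107)]: print(np.round(onz(t,T(p[0]-400,p[1],355,268),b+.08),4))
print('handle')
for p in [(628,85),(603,283)]: print(np.round(onz(t,T(p[0]-400,p[1],355,268),b+.078),4))
print('claws')
for p in [(516,12),(752,55)]: print(np.round(onz(t,T(p[0]-400,p[1],355,268),b+.07),4))
st=robot.get_state(); R=np.array(st['tool_rot'])
for z in (.26,): print('dp to (.478,-.2,z)',R.T@(np.array([.478,-.2,z])-st['tcp_pos']))
c=snap('wrist','w0'); print('wristcam in tool',R.T@(np.array(c['position'])-st['tcp_pos']), np.round(R.T@c['rotation'],2).tolist())
E
```

```text
base
[0.7762 0.0517 0.079 ]
[ 0.7691 -0.0981  0.079 ]
[ 0.6608 -0.0923  0.079 ]
[0.669  0.0575 0.079 ]
tops
[0.6919 0.0513 0.241 ]
[0.6911 0.0228 0.241 ]
[ 0.6834 -0.0518  0.241 ]
[ 0.6837 -0.0892  0.241 ]
plate
[ 0.5277 -0.1337  0.155 ]
[ 0.5025 -0.2749  0.155 ]
handle
[ 0.5118 -0.2051  0.153 ]
[ 0.4314 -0.1923  0.153 ]
claws
[ 0.5431 -0.1604  0.145 ]
[ 0.5246 -0.2585  0.145 ]
dp to (.478,-.2,z) [ 0.37987415 -0.29694555 -0.02909863]
wristcam in tool [ 7.66412955e-02 -3.58529257e-05 -1.41819958e-01] [[-0.0, -0.95, -0.3], [1.0, -0.0, -0.0], [0.0, -0.3, 0.95]]
```

Emit:
move_arm:
  dp:
    - [0.376, -0.3005, -0.04]
    - [0.376, -0.3005, -0.04]
    - [0.376, -0.3005, -0.04]
    - [0.376, -0.3005, -0.04]
    - [0.376, -0.3005, -0.04]
    - [0.376, -0.3005, -0.04]
    - [0.376, -0.3005, -0.04]
    - [0.376, -0.3005, -0.04]
    - [0.376, -0.3005, -0.04]
    - [0.376, -0.3005, -0.04]
    - [0.376, -0.3005, -0.04]
    - [0.376, -0.3005, -0.04]
    - [0.376, -0.3005, -0.04]
    - [0.376, -0.3005, -0.04]
  turn:
    - [0, 0, 0.527]
    - [0, 0, 0.527]
    - [0, 0, 0.527]
    - [0, 0, 0.527]
    - [0, 0, 0.527]
    - [0, 0, 0.527]
    - [0, 0, 0.527]
    - [0, 0, 0.527]
    - [0, 0, 0.527]
    - [0, 0, 0.527]
    - [0, 0, 0.527]
    - [0, 0, 0.527]
    - [0, 0, 0.527]
    - [0, 0, 0.527]
  claw: 0.06

```text
t: 1.55
tcp_pos: [0.4724, -0.2002, 0.2709]
tool_rot: [[0.984, -0.177, -0.001], [-0.177, -0.984, -0.0], [-0.001, 0.0, -1.0]]
ft_force: [-0.5, -0.3, -0.4]
finger_gap: 0.0604
grip_force: 0.0
```

```bash
python3 - <<'E'
from h import *
c=snap('wrist','w1'); st=robot.get_state(); print(st['tcp_pos'],np.round(st['tool_rot'],3).tolist())
E
```

```text
[ 0.47255665 -0.20002264  0.27100078] [[0.984, -0.177, -0.001], [-0.177, -0.984, -0.0], [-0.001, 0.0, -1.0]]
```

View pics/w1.png

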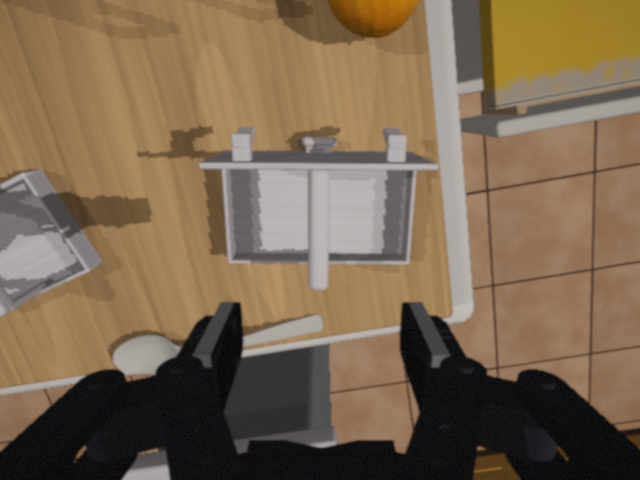

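Handle runs (318,172)–(319,288), plate top edge (201,165)–(437,165): yaw is already aligned.

```bash
python3 - <<'E'
from h import *
c=dict(np.load('w1.npz')); st=robot.get_state(); R=np.array(st['tool_rot']);p=st['tcp_pos']
f=lambda uv,z:print(uv,np.round(onz(c,uv,z),4),np.round(R.T@(onz(c,uv,z)-p),4))
f((201,165),.155);f((437,165),.155);f((318,172),.153);f((319,280),.153);f((319,288),.150)
f((240,160),.145);f((397,160),.145)
E
```

```text
(201, 165) [ 0.5284 -0.1339  0.155 ] [ 0.0433 -0.075   0.116 ]
(437, 165) [ 0.5019 -0.2801  0.155 ] [0.0431 0.0736 0.116 ]
(318, 172) [ 0.5106 -0.2055  0.153 ] [ 0.0385 -0.0014  0.118 ]
(319, 280) [ 0.437  -0.1927  0.153 ] [-0.0362 -0.0009  0.118 ]
(319, 288) [ 0.4297 -0.1914  0.15  ] [-0.0436 -0.001   0.121 ]
(240, 160) [ 0.5262 -0.1566  0.145 ] [ 0.0452 -0.0522  0.126 ]
(397, 160) [ 0.508  -0.2573  0.145 ] [0.0451 0.0501 0.126 ]
```

Emit:
move_arm:
  dp:
    - [0, -0.001, 0.04]
    - [0, -0.001, 0.08]
    - [0, -0.001, 0.115]
    - [0, -0.001, 0.135]
    - [0, -0.001, 0.145]
    - [0, -0.001, 0.145]
    - [0, -0.001, 0.145]
  turn:
    - [0, 0, 0]
    - [0, 0, 0]
    - [0, 0, 0]
    - [0, 0, 0]
    - [0, 0, 0]
    - [0, 0, 0]
    - [0, 0, 0]

```text
t: 2.3
tcp_pos: [0.4742, -0.1981, 0.1272]
tool_rot: [[0.985, -0.175, 0.001], [-0.175, -0.985, -0.0], [0.001, 0.0, -1.0]]
ft_force: [0.9, 0.8, 0.3]
finger_gap: 0.0598
grip_force: 0.0
```

Emit:
move_arm:
  dp:
    - [0, 0, 0]
    - [0, 0, 0]
    - [0, 0, 0]
    - [0, 0, 0]
    - [0, 0, 0]
    - [0, 0, 0]
    - [0, 0, 0]
    - [0, 0, 0]
  turn:
    - [0, 0, 0]
    - [0, 0, 0]
    - [0, 0, 0]
    - [0, 0, 0]
    - [0, 0, 0]
    - [0, 0, 0]
    - [0, 0, 0]
    - [0, 0, 0]
  claw: 0.0
  squeeze: 90

```text
t: 3.1
tcp_pos: [0.4741, -0.1979, 0.1273]
tool_rot: [[0.985, -0.174, 0.001], [-0.174, -0.985, -0.001], [0.001, 0.001, -1.0]]
ft_force: [-1.7, 0.7, 5.9]
finger_gap: 0.0125
grip_force: 88.7
```

Emit:
move_arm:
  dp:
    - [0, 0, -0.015]
    - [0, 0, -0.04]
    - [0, 0, -0.08]
    - [0, 0, -0.12]
    - [0.01, -0.03, -0.15]
    - [0.025, -0.07, -0.18]
    - [0.04, -0.11, -0.21]
    - [0.055, -0.15, -0.22]
    - [0.064, -0.18, -0.22]
    - [0.0683, -0.1996, -0.22]
    - [0.0683, -0.1996, -0.22]
    - [0.0683, -0.1996, -0.22]
    - [0.0683, -0.1996, -0.22]
    - [0.0683, -0.1996, -0.22]
  turn:
    - [0, 0, 0]
    - [0, 0, 0]
    - [0, 0, 0]
    - [0, 0, 0]
    - [0, 0, -0.02]
    - [0, 0, -0.05]
    - [0, 0, -0.08]
    - [0, 0, -0.11]
    - [0, 0, -0.124]
    - [0, 0, -0.124]
    - [0, 0, -0.124]
    - [0, 0, -0.124]
    - [0, 0, -0.124]
    - [0, 0, -0.124]

```text
t: 4.5
tcp_pos: [0.5752, -0.0145, 0.3463]
tool_rot: [[0.999, -0.053, -0.0], [-0.053, -0.999, -0.001], [-0.0, 0.001, -1.0]]
ft_force: [0.1, 0.8, -2.6]
finger_gap: 0.0125
grip_force: 88.2
```

```bash
python3 - <<'E'
from h import *
c=snap('wrist','w2'); s=snap('scene','s2'); t=snap('top','t2');st=robot.get_state(); print(st['tcp_pos'],np.round(st['tool_rot'],4).tolist(),st['ft_force'])
o=np.zeros((600,800,3),np.uint8); o[:,:400]=0
g=np.clip(c['img'].astype(float)*1.8,0,255).astype(np.uint8)
cv2.imwrite('pics/w2b.png',g)
E
```

```text
[ 0.57543399 -0.0138657   0.34635619] [[0.9986, -0.0527, -0.0001], [-0.0527, -0.9986, -0.0003], [-0.0001, 0.0003, -1.0]] [-0.65469697  0.07253463 -2.33356302]
```

View pics/w2b.png

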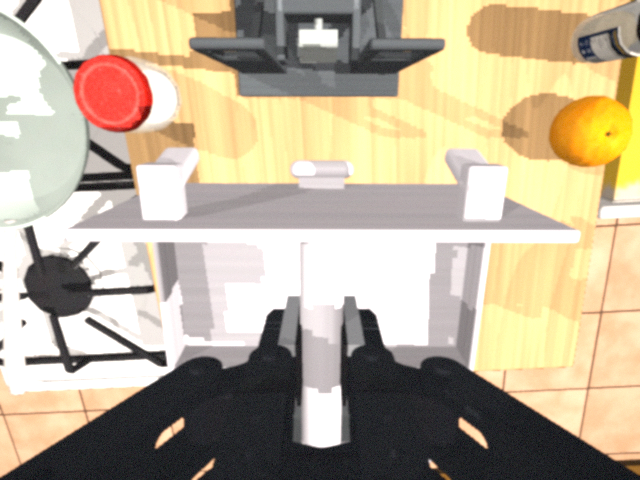

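```bash
python3 - <<'E'
import cv2
g=cv2.imread('pics/w2b.png'); cv2.imwrite('pics/w2c.png',cv2.resize(g[0:110,180:450],None,fx=2.9,fy=2.9,interpolation=cv2.INTER_CUBIC))
E
```

```text
(no output)
```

View pics/w2c.png

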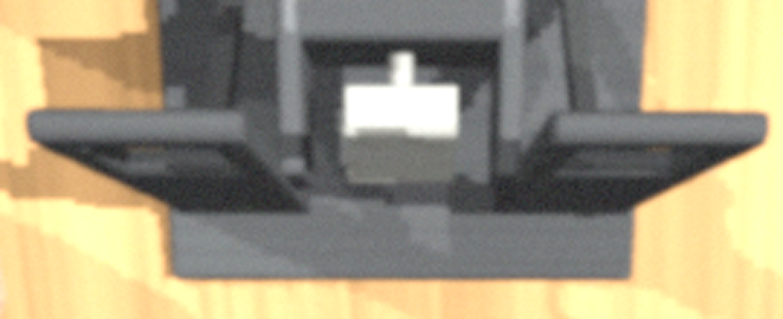

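```bash
python3 - <<'E'
from h import *
c=dict(np.load('w2.npz')); st=robot.get_state(); R=np.array(st['tool_rot']);p=st['tcp_pos']
C=lambda a,b:(180+(a+.5)/2.9-.5,(b+.5)/2.9-.5)
f=lambda n,uv,z:print(n,np.round(onz(c,uv,z),4),np.round(R.T@(onz(c,uv,z)-p)*1000,1))
for q in [(30,112),(766,112),(30,141),(766,141),(245,141),(553,141)]: f('top',C(*q),.241)
for q in [(172,211),(632,211)]: f('foot',C(*q),.079)
for q in [(176,277),(630,277)]: f('basefront',C(*q),.079)
zc=p[2]-.1273+.0
for q in [(67,232),(580,232)]: f('plate',q,zc+.075+.08)
for q in [(140,219),(187,219),(463,219),(503,219)]: f('neck',q,zc+.075+.07)
for q in [(140,168),(187,168),(463,168),(503,168)]: f('tongue far',q,zc+.075+.07)
E
```

```text
top [0.693  0.0511 0.241 ] [114.  -71.1 105.3]
top [ 0.6854 -0.0887  0.241 ] [113.7  68.9 105.4]
top [0.688  0.0519 0.241 ] [108.9 -71.6 105.3]
top [ 0.6803 -0.0889  0.241 ] [108.7  69.4 105.4]
top [0.6857 0.0108 0.241 ] [108.8 -30.5 105.3]
top [ 0.6825 -0.0481  0.241 ] [108.7  28.6 105.4]
foot [0.6887 0.0557 0.079 ] [109.4 -75.5 267.3]
foot [ 0.6806 -0.0925  0.079 ] [109.2  72.9 267.4]
basefront [0.6686 0.0567 0.079 ] [ 89.4 -75.4 267.3]
basefront [ 0.6605 -0.0919  0.079 ] [ 89.1  73.3 267.4]
plate [0.6216 0.0573 0.3741] [ 42.4 -73.5 -27.7]
plate [ 0.6134 -0.0929  0.3741] [ 42.1  76.9 -27.7]
neck [0.622  0.0399 0.3641] [ 43.6 -56.2 -17.7]
neck [0.6212 0.0251 0.3641] [ 43.6 -41.3 -17.7]
neck [ 0.6164 -0.0619  0.3641] [ 43.4  45.8 -17.7]
neck [ 0.6157 -0.0745  0.3641] [ 43.4  58.4 -17.7]
tongue far [0.6378 0.0369 0.3641] [ 59.6 -54.  -17.7]
tongue far [0.6371 0.0227 0.3641] [ 59.6 -39.7 -17.7]
tongue far [ 0.6325 -0.061   0.3641] [ 59.5  44.1 -17.7]
tongue far [ 0.6318 -0.0732  0.3641] [ 59.4  56.3 -17.7]
```

Emit:
move_arm:
  dp:
    - [0, -0.003, 0.03]
    - [0, -0.003, 0.065]
    - [0, -0.003, 0.1]
    - [0, -0.003, 0.13]
    - [0, -0.003, 0.141]
    - [0, -0.003, 0.141]
    - [0, -0.003, 0.141]
    - [0.01, -0.003, 0.141]
    - [0.02, -0.003, 0.141]
    - [0.03, -0.003, 0.141]
    - [0.035, -0.003, 0.141]
    - [0.035, -0.003, 0.141]
    - [0.035, -0.003, 0.141]
  turn:
    - [0, 0, 0]
    - [0, 0, 0]
    - [0, 0, 0]
    - [0, 0, 0]
    - [0, 0, 0]
    - [0, 0, 0]
    - [0, 0, 0]
    - [0, 0, 0]
    - [0, 0, 0]
    - [0, 0, 0]
    - [0, 0, 0]
    - [0, 0, 0]
    - [0, 0, 0]

```text
t: 5.95
tcp_pos: [0.6106, -0.0114, 0.2051]
tool_rot: [[0.999, -0.051, -0.001], [-0.051, -0.999, 0.0], [-0.001, -0.0, -1.0]]
ft_force: [-0.5, 0.1, -2.9]
finger_gap: 0.0123
grip_force: 88.2
```

```bash
python3 - <<'E'
from h import *
s=snap('scene','s3'); t=snap('top','t3'); c=snap('wrist','w3');st=robot.get_state(); print(st['tcp_pos'],np.round(st['tool_rot'],4).tolist(),st['ft_force'])
b=lambda g:np.clip(g.astype(float)*1.7,0,255).astype(np.uint8)
r=lambda i:cv2.resize(b(i),(400,300),interpolation=cv2.INTER_CUBIC)
o=np.zeros((600,800,3),np.uint8)
o[:300,:400]=r(s['img'][120:270,180:380]); o[:300,400:]=r(t['img'][120:270,200:400]); o[300:,:400]=r(c['img'])
cv2.imwrite('pics/m3.png',o)
E
```

```text
[ 0.61034548 -0.01160418  0.20520002] [[0.9987, -0.0509, -0.0005], [-0.0509, -0.9987, -0.0001], [-0.0005, 0.0001, -1.0]] [ 0.51781344  0.6426988  -2.95025811]
```

View pics/m3.png

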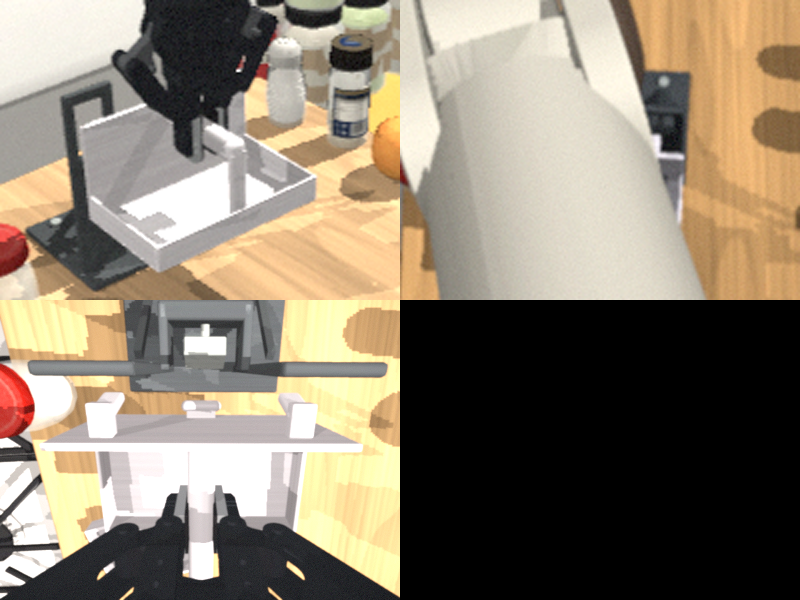

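```bash
python3 - <<'E'
from h import *
c=dict(np.load('w3.npz')); st=robot.get_state(); R=np.array(st['tool_rot']);p=st['tcp_pos']
C=lambda a,b:((a+.5)*1.6-.5,(b-300+.5)*1.6-.5)
f=lambda n,uv,z:print(n,np.round(R.T@(onz(c,uv,z)-p)*1000,1))
for q in [(28,362),(388,363),(30,376),(387,376)]: f('top',C(*q),.241)
for q in [(129,391),(277,391)]: f('basefront',C(*q),.079)
for q in [(184,335),(227,335)]: f('nose',C(*q),.075+.088)
for q in [(43,447),(362,447)]: f('plate',C(*q),p[2]-.0523+.080)
for q in [(88,435),(117,435),(288,435),(315,435)]: f('neck',C(*q),p[2]-.0523+.07)
E
```

```text
top [ 79.  -67.8 -35.8]
top [ 78.5  74.4 -35.8]
top [ 73.7 -68.1 -35.8]
top [ 73.6  75.1 -35.8]
basefront [ 54.2 -73.6 126.2]
basefront [ 54.1  79.3 126.2]
nose [ 97.7 -10.7  42.2]
nose [97.6 17.9 42.2]
plate [ 41.4 -73.8 -27.7]
plate [ 41.2  76.2 -27.7]
neck [ 44.6 -56.5 -17.7]
neck [ 44.6 -41.8 -17.7]
neck [ 44.5  44.3 -17.7]
neck [ 44.5  57.9 -17.7]
```

Emit:
move_arm:
  dp:
    - [0, 0.002, 0]
    - [0.005, 0.002, 0]
    - [0.01, 0.002, 0]
    - [0.015, 0.002, 0]
    - [0.02, 0.002, 0]
    - [0.024, 0.002, 0]
    - [0.027, 0.002, 0]
    - [0.027, 0.002, 0]
    - [0.027, 0.002, 0]
  turn:
    - [0, 0, 0]
    - [0, 0, 0]
    - [0, 0, 0]
    - [0, 0, 0]
    - [0, 0, 0]
    - [0, 0, 0]
    - [0, 0, 0]
    - [0, 0, 0]
    - [0, 0, 0]

```text
t: 7.0
tcp_pos: [0.6375, -0.015, 0.2052]
tool_rot: [[0.999, -0.051, -0.0], [-0.051, -0.999, 0.0], [-0.0, -0.0, -1.0]]
ft_force: [-0.5, -0.4, -3.6]
finger_gap: 0.0122
grip_force: 88.2
```

```bash
python3 - <<'E'
from h import *
s=snap('scene','s4'); c=snap('wrist','w4');st=robot.get_state(); print(st['tcp_pos'],np.round(st['tool_rot'],4).tolist(),st['ft_force'])
b=lambda g:np.clip(g.astype(float)*1.7,0,255).astype(np.uint8)
o=np.zeros((600,800,3),np.uint8)
o[:300,:400]=cv2.resize(b(s['img'][120:270,180:380]),(400,300),interpolation=cv2.INTER_CUBIC); o[300:]=b(c['img'])[0:300,:].repeat(1,1)[:, :640].shape and cv2.resize(b(c['img'])[0:240],(800,300))
cv2.imwrite('pics/m4.png',o)
E
```

```text
[ 0.6373987  -0.01499887  0.20529006] [[0.9987, -0.051, -0.0002], [-0.051, -0.9987, -0.0001], [-0.0002, 0.0001, -1.0]] [ 0.98878036  0.06614813 -3.2854097 ]
```

View pics/m4.png

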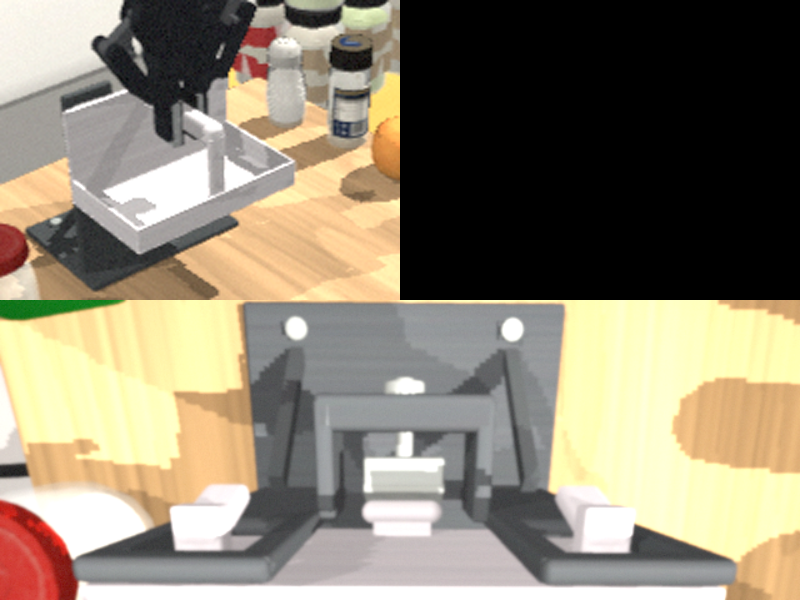

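Emit:
move_arm:
  dp:
    - [0.001, 0.001, 0.003]
    - [0.001, 0.001, 0.006]
    - [0.001, 0.001, 0.009]
    - [0.001, 0.001, 0.012]
    - [0.001, 0.001, 0.012]
  turn:
    - [0, 0, 0]
    - [0, 0, 0]
    - [0, 0, 0]
    - [0, 0, 0]
    - [0, 0, 0]

```text
t: 7.6
tcp_pos: [0.6385, -0.0159, 0.1951]
tool_rot: [[0.999, -0.051, 0.001], [-0.051, -0.999, -0.001], [0.001, 0.001, -1.0]]
ft_force: [-6.2, 0.8, 9.9]
finger_gap: 0.0123
grip_force: 90.1
```

Emit:
move_arm:
  dp:
    - [0, 0, 0.003]
    - [0, 0, 0.006]
    - [0, 0, 0.009]
    - [0, 0, 0.009]
  turn:
    - [0, 0, 0]
    - [0, 0, 0]
    - [0, 0, 0]
    - [0, 0, 0]

```text
t: 8.0
tcp_pos: [0.6366, -0.0157, 0.1844]
tool_rot: [[0.999, -0.051, -0.004], [-0.051, -0.999, -0.0], [-0.004, 0.001, -1.0]]
ft_force: [-6.4, 1.2, -6.0]
finger_gap: 0.0128
grip_force: 87.7
```

Emit:
move_arm:
  dp:
    - [0, 0, 0.002]
    - [0, 0, 0.004]
    - [0, 0, 0.006]
    - [0, 0, 0.008]
    - [0, 0, 0.009]
    - [0, 0, 0.009]
  turn:
    - [0, 0, 0]
    - [0, 0, 0]
    - [0, 0, 0]
    - [0, 0, 0]
    - [0, 0, 0]
    - [0, 0, 0]

```text
t: 8.6
tcp_pos: [0.6391, -0.0163, 0.1768]
tool_rot: [[0.999, -0.051, 0.001], [-0.051, -0.999, -0.001], [0.001, 0.001, -1.0]]
ft_force: [-4.2, -0.3, 5.9]
finger_gap: 0.0131
grip_force: 89.4
```

```bash
python3 - <<'E'
from h import *
s=snap('scene','s5'); c=snap('wrist','w5');st=robot.get_state(); print(st['tcp_pos'],np.round(st['tool_rot'],4).tolist(),st['ft_force'])
b=lambda g:np.clip(g.astype(float)*1.7,0,255).astype(np.uint8)
o=np.zeros((600,800,3),np.uint8)
o[:300,:400]=cv2.resize(b(s['img'][120:270,180:380]),(400,300),interpolation=cv2.INTER_CUBIC);o[:300,400:]=cv2.resize(b(c['img'])[120:240,240:400],(400,300),interpolation=cv2.INTER_CUBIC); o[300:]=cv2.resize(b(c['img'])[0:240],(800,300))
cv2.imwrite('pics/m5.png',o)
E
```

```text
[ 0.63907932 -0.01625564  0.17675861] [[0.9987, -0.0514, 0.0015], [-0.0514, -0.9987, -0.0007], [0.0015, 0.0006, -1.0]] [-4.85092405 -1.8875328   5.69362458]
```

View pics/m5.png

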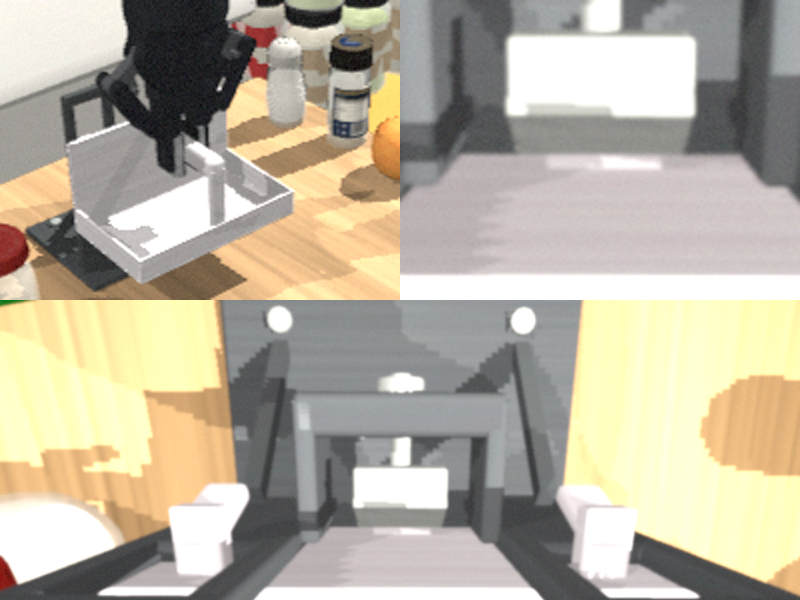

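Emit:
move_arm:
  dp:
    - [0, 0, 0.002]
    - [0, 0, 0.004]
    - [0, 0, 0.004]
  turn:
    - [0, 0, 0]
    - [0, 0, 0]
    - [0, 0, 0]

```text
t: 9.0
tcp_pos: [0.639, -0.0162, 0.1762]
tool_rot: [[0.999, -0.052, 0.002], [-0.052, -0.999, -0.002], [0.002, 0.002, -1.0]]
ft_force: [-13.7, -1.3, 25.4]
finger_gap: 0.0124
grip_force: 92.5
```

```bash
python3 - <<'E'
from h import *
c6=snap('wrist','w6'); st=robot.get_state(); print(st['tcp_pos'],st['ft_force'])
for n in ('w3','w4','w5','w6'):
    c=dict(np.load(n+'.npz')); g=c['img'].max(2)
    if n!='w3': print(n,'col',[int(v) for v in g[100:220:2,320]])
    u=proj(c,[.709,-.0195,.163]); u2=proj(c,[.703,-.0195,.163]); print(n,u,u2)
c=dict(np.load('w4.npz'));d=dict(np.load('w6.npz'))
M=lambda b:(b-300+.5)*.8-.5
print('w4 back/front',[np.round(onz(c,(322,M(b)),.163),4) for b in (458,492)])
c=dict(np.load('w5.npz'))
print('w5 back/front',[np.round(onz(c,(320,M(b)),.163),4) for b in (467,507)])
E
```

```text
[ 0.63903867 -0.01622106  0.17623846] [-13.98074753  -2.19182983  25.70132134]
w3 [327.27734251  52.88090722] [327.95136264  68.47849687]
w4 col [92, 82, 72, 121, 132, 134, 134, 136, 154, 158, 158, 159, 148, 132, 171, 180, 179, 178, 145, 125, 124, 125, 125, 121, 120, 120, 115, 88, 81, 83, 113, 143, 151, 155, 161, 160, 152, 142, 137, 151, 153, 155, 154, 158, 145, 121, 117, 115, 115, 118, 118, 117, 118, 118, 118, 119, 118, 116, 115, 117]
w4 [322.32596856 121.25487371] [323.02061878 135.42333885]
w5 col [96, 94, 91, 84, 75, 124, 167, 169, 169, 169, 171, 182, 186, 188, 187, 184, 145, 133, 174, 184, 184, 186, 186, 186, 185, 184, 186, 186, 186, 184, 170, 141, 124, 97, 86, 85, 87, 86, 85, 85, 91, 134, 142, 141, 129, 123, 121, 123, 122, 124, 122, 122, 124, 122, 123, 122, 124, 121, 121, 121]
w5 [319.20840978 128.33142976] [320.06713527 144.88229034]
w6 col [98, 96, 93, 86, 73, 123, 166, 169, 170, 170, 171, 184, 188, 188, 187, 185, 145, 136, 175, 185, 185, 185, 185, 186, 186, 184, 186, 186, 186, 183, 173, 142, 125, 97, 84, 87, 89, 85, 85, 85, 87, 119, 141, 137, 125, 125, 122, 122, 122, 124, 123, 124, 123, 123, 123, 123, 123, 121, 121, 121]
w6 [319.23896963 128.2572997 ] [320.10284112 144.86210297]
w4 back/front [array([ 0.7069, -0.0192,  0.163 ]), array([ 0.6952, -0.0187,  0.163 ])]
w5 back/front [array([ 0.7071, -0.0197,  0.163 ]), array([ 0.6953, -0.0191,  0.163 ])]
```

Emit:
move_arm:
  dp:
    - [0, 0, -0.003]
    - [0, 0, -0.005]
    - [0, 0, -0.0075]
    - [0, 0, -0.0075]
  turn:
    - [0, 0, 0]
    - [0, 0, 0]
    - [0, 0, 0]
    - [0, 0, 0]

```text
t: 9.45
tcp_pos: [0.6388, -0.0161, 0.1786]
tool_rot: [[0.999, -0.051, 0.0], [-0.051, -0.999, 0.0], [0.0, -0.0, -1.0]]
ft_force: [0.6, -0.4, -2.8]
finger_gap: 0.0127
grip_force: 88.3
```

Emit:
move_arm:
  dp:
    - [0, 0, -0.0015]
    - [0, 0, -0.003]
    - [0, 0, -0.003]
  turn:
    - [0, 0, 0]
    - [0, 0, 0]
    - [0, 0, 0]

```text
t: 9.75
tcp_pos: [0.6383, -0.0161, 0.1809]
tool_rot: [[0.999, -0.051, -0.001], [-0.051, -0.999, 0.0], [-0.001, -0.0, -1.0]]
ft_force: [1.3, 0.0, -6.5]
finger_gap: 0.0129
grip_force: 88.3
```

Emit:
move_arm:
  dp:
    - [0, 0, 0.003]
    - [0, 0, 0.006]
    - [0, 0, 0.009]
    - [0, 0, 0.011]
    - [0, 0, 0.011]
  turn:
    - [0, 0, 0]
    - [0, 0, 0]
    - [0, 0, 0]
    - [0, 0, 0]
    - [0, 0, 0]

```text
t: 10.25
tcp_pos: [0.6386, -0.016, 0.1759]
tool_rot: [[0.999, -0.051, 0.001], [-0.051, -0.999, -0.002], [0.002, 0.002, -1.0]]
ft_force: [-15.2, -1.8, 27.0]
finger_gap: 0.0126
grip_force: 93.4
```

Emit:
move_arm:
  dp:
    - [0, 0, -0.002]
    - [0, 0, -0.004]
    - [0, 0, -0.005]
    - [0, 0, -0.005]
  turn:
    - [0, 0, 0]
    - [0, 0, 0]
    - [0, 0, 0]
    - [0, 0, 0]

```text
t: 10.65
tcp_pos: [0.6387, -0.016, 0.1767]
tool_rot: [[0.999, -0.051, 0.001], [-0.051, -0.999, -0.0], [0.001, 0.0, -1.0]]
ft_force: [-6.3, -0.4, 7.1]
finger_gap: 0.0127
grip_force: 90.4
```

Emit:
move_arm:
  dp:
    - [0, 0, 0]
    - [0, 0, 0]
    - [0, 0, 0]
    - [0, 0, 0]
    - [0, 0, 0]
  turn:
    - [0, 0, 0]
    - [0, 0, 0]
    - [0, 0, 0]
    - [0, 0, 0]
    - [0, 0, 0]
  claw: 0.05

```text
t: 11.15
tcp_pos: [0.6386, -0.0161, 0.1756]
tool_rot: [[0.999, -0.051, -0.0], [-0.051, -0.999, 0.0], [-0.0, -0.0, -1.0]]
ft_force: [0.0, 0.1, 1.1]
finger_gap: 0.0502
grip_force: 0.0
```

Emit:
move_arm:
  dp:
    - [0, 0, -0.03]
    - [0, 0, -0.07]
    - [0, 0, -0.11]
    - [0, 0, -0.15]
    - [-0.02, 0, -0.17]
    - [-0.02, 0, -0.17]
    - [-0.02, 0, -0.17]
    - [-0.02, 0, -0.17]
  turn:
    - [0, 0, 0]
    - [0, 0, 0]
    - [0, 0, 0]
    - [0, 0, 0]
    - [0, 0, 0]
    - [0, 0, 0]
    - [0, 0, 0]
    - [0, 0, 0]

```text
t: 11.95
tcp_pos: [0.6182, -0.0156, 0.3443]
tool_rot: [[0.999, -0.052, -0.002], [-0.052, -0.999, -0.0], [-0.002, 0.0, -1.0]]
ft_force: [0.3, 0.0, -0.4]
finger_gap: 0.0504
grip_force: 0.0
```

```bash
python3 - <<'E'
from h import *
s=snap('scene','s7'); c=snap('wrist','w7');st=robot.get_state(); print(st['tcp_pos'])
b=lambda g:np.clip(g.astype(float)*1.7,0,255).astype(np.uint8)
o=np.zeros((600,800,3),np.uint8)
o[:300,:400]=cv2.resize(b(s['img'][120:270,180:380]),(400,300),interpolation=cv2.INTER_CUBIC);o[:300,400:]=cv2.resize(b(c['img'])[40:160,240:400],(400,300),interpolation=cv2.INTER_CUBIC); o[300:]=cv2.resize(b(c['img'])[0:240],(800,300))
cv2.imwrite('pics/m7.png',o)
for z,P in [('nosefront.163',[.6953,-.019,.163]),('plate L',[.684,.0551,.205]),('plate R',[.6765,-.0945,.205])]: print(z,proj(c,P),proj(s,P))
E
```

```text
[ 0.61822633 -0.01542486  0.34402989]
nosefront.163 [319.93005491 108.03356775] [251.33022565 196.89240728]
plate L [210.13660021 131.80819105] [214.92466933 192.72614317]
plate R [433.94548201 131.25971949] [293.30974943 163.01156567]
```

View pics/m7.png

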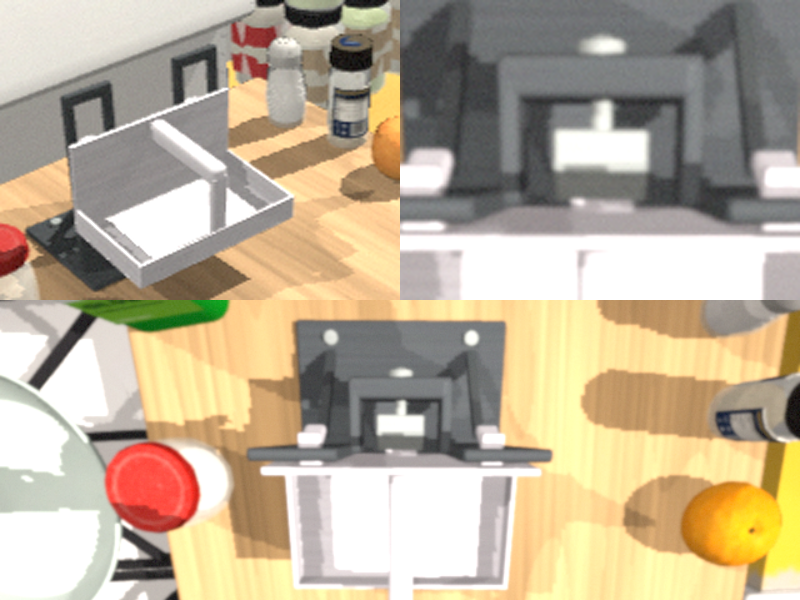

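The caddy hangs level with both claws behind the uprights. The catch nose front is at row 108, which matches its rest (out) position, and the plate's top edge runs from column 210 to 432 as expected for home.

```bash
python3 -c "
from rig import close_job
print(close_job())"
```

```text
the job is handed in; nothing more can be done
None
```

The claw caddy is hanging fully home on the rack with both claws through the slots and the catch back out over its cross bar, going by the camera views and the hard stop on pressing down; the plain caddy was not touched, and the job is handed in at about 12 s.

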